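Refit a claw arm to an alignment wheel clamp

ROBOT

A 6-joint arm with a two-finger parallel gripper is mounted at the origin on a cart in front of the work surface, level with it; the furniture and walls round the work are solid. World frame = base frame: x ahead of the robot, y to its left, z up, the work surface at z = 0. Lengths are in mm, angles in rad, forces in N, time in s.
With the tool pointing down it reaches from about 300 to 875 mm from the base axis. Payload 6.4 kg.
Tool frame: the origin (TCP) lies at the very end of the fingers, on their centre line; the grasp point (between the pads) lies 19 mm behind it; z points along the fingers, y is the direction in which the jaws open and shut (so a half turn about z gives the same grasp; the last joint's range is limited). The gripper opens to 85 mm and grips with 20 to 120 N. Pads are 22 mm wide; open, the fingers measure 114 mm over their backs; the gripper's body (76 mm by 85 mm) begins 54 mm behind the grasp point. The pads swing forward as they close: fully open they stand 13 mm farther back than shut.
Start: joints at [0.91, 0.181, 1.607, -0, 1.354, -0.206], TCP at [252.579, 516.571, 231.288] pointing down, gripper open.
Joint ranges: [-2.99, 2.99], [-0.89, 2.07], [0.3, 2.58], [-1.14, 4.28], [0, 2.63], [-3.12, 3.12]. Speed limits (rad/s): [2.57, 2.57, 3.01, 3.14, 3.14, 3.14].

INTERFACE

Orientations are given as [roll, pitch, yaw] about the fixed x, y, z axes, in that order (R = Rz(yaw) Ry(pitch) Rx(roll)).
In Python, from plant import ctrl gives the robot as it stands.
- The arm moves only by the tool carry_out, never from a script. Its argument "plan" is a list that holds one entry, the list of rows, each a list of 7 numbers: the shift along the tool's x, y, z in units of 50 mm (1.0 is 50 mm), then the turn, a rotation vector about the tool's x, y, z in units of 8 degrees (1.0 is 8 degrees), then the opening, from -1 (shut) to 1 (fully open), so that 0 is half open. A call has 1 to 5 rows; each row shifts and turns the commanded pose from where the row before left it, along the tool's axes as they then stand; what a row does not reach is not made up. A row lasts 1/10 s, in which the tool goes at most 50 mm and 8.59 degrees, less where a joint would pass 70% of its speed; a pose out of reach is approached as far as the arm can. A call is refused whole if a number of a shift passes 1 or a number of a turn 1, either way. A call with a gripper value outside its range is refused whole. The fingers move at their own pace and stop on an object; "force" is the grip in N (left out, the last holds). Time passes only in rows, so rows that do not move let the fingers close. It gives the time, the measured TCP pose, the force and the opening at its end, in the units of the state.
- ctrl.read_state(): the state, without advancing time (a new reading comes with each control period).
- ctrl.get_image(name): name is "side" or "top"; returns a dict with "frame" (480x640x3 uint8, red, green, blue), "z_map" (480x640 float32, mm along the optical axis (not along the pixel's ray), 0 where there is no reading), "fovy" (degrees; the focal length in pixels is half the picture's height over the tangent of half this angle, whatever the lens; pixels are square), "cx", "cy" (the principal point, pixels), "dist_coeffs" ([k1, k2, p1, p2, k3] as OpenCV has them; the pictures are not rectified), "extrinsics" (4x4, takes a point from world to camera coordinates). Camera axes: x right, y down, z forward; pixel columns grow to the right and rows downward; lengths in mm; the calibration is good to about 2 mm. A picture is of the moment at which its call begins.
- ctrl.hand_in(): hands the job in, once; it reports no verdict.
The state is a dict: "clock": time; "qpos": joint angles; "qvel": joint speeds; "tau": joint torques, N m; "eef_pos": TCP position; "eef_rot": TCP orientation; "force": force on the tool from outside, world axes, zero at the start; "moment": the same for the moment, N m; "gripper_width": opening from 0.0 (shut) to 1.0 (fully open).
Only numpy, scipy, OpenCV 4.12 (cv2) and the standard library are available. Lean on these libraries where they do the work, as an engineer would, in place of code of your own. Each camera call takes 0.05 s, during which the arm holds its last target. There are 200 camera calls.

TASK

The three-arm wheel clamp on the console is missing one claw arm, which lies loose beside it. Slide the arm's plain end into the empty sleeve, squeeze its two spring buttons flush and work them in under the sleeve's mouth, then push the arm gently on until both buttons pop out through the holes in the sleeve's sides: the holes' setting is not known, so feel for it and never force the arm past it. Leave the neighbouring tools and nuts where they are and let go at the end.

Things in the scene. Friction and masses are not known exactly. Their poses are not given: they have to be found in the camera images.
- tube_mid (a point): middle of the loose claw arm, on its axis: a bright steel square tube 24 x 24 mm, 160 mm long, lying flat, its axis 12 mm up. x runs along the tube to the plain end (tapered black plug 7 mm long, its tip 80 mm along +x), z up, y to the tube's left. Bare tube to grip: x = -54 to +28 mm
- claw_arm: the same claw arm; origin on the tube's underside, 12 mm below tube_mid, same axes. About 0.24 kg, balanced near x = -19 mm. From x = -56 to -80 mm is a dark claw block, 30 mm wide and 30 mm high; its claw finger, 22 mm wide, stands to 54 mm above the underside. Flat outer end face at x = -80 mm to push on; sliding it in takes 3 to 12 N
- tube_buttons (a point): point on the tube's axis midway between the two spring buttons, 36 mm from tube_mid towards the plain end (44 mm behind the tip); same axes. Round steel buttons, 12 mm across with domed ends, stand 7.2 mm out of the tube's left (+y) and right faces at mid-height: 38 mm over both. Each starts to yield at 2 N, is flush at 6 N and springs back when let go
- button_left (a joint): how far the left (+y) button is pressed in, m: 0 = fully out, 0.0072 = flush with the tube, about 0.0065 while under the sleeve's wall
- button_right (a joint): the same for the right (-y) button
- wheel_clamp: three-arm wheel clamp, fixed: aluminium hub 78 mm across with a black star knob (top 104 mm high) on a round dark foot; origin on the console under the hub's centre. Three square dark sleeves stand out 120 degrees apart; two hold arms, the third, along the clamp's -x, is empty. x points from its mouth to the hub (the way to push the arm in), z up
- sleeve_mouth (a point): centre of the empty sleeve's mouth, 62 mm up, 149 mm from the hub's axis; axes as the clamp. Level square bore 25.2 mm wide, 110 mm deep; a lip 20 mm wide runs 26 mm out under the mouth. Its 4 mm side walls stop buttons that stand out; flush, or with the front half under the edge, they slide in. The side plates' round holes, 14.4 mm across, lie 32 to 64 mm inside, as last set: not measured, feel for them
- tyre_gauge: neighbour: dial tyre gauge, 71 x 126 mm, 26 mm high
- weight_pliers: neighbour: pliers with red handles, 65 x 162 mm, 18 mm high
- tread_gauge: neighbour: slim tread depth gauge, 22 x 84 mm, 20 mm high
- magnet_block: neighbour: black holding magnet with a wire bail, 55 x 45 mm, 43 mm high
- wheel_nut_1: neighbour: wheel nut standing on end, 22 mm across, 36 mm high
- wheel_nut_2: neighbour: wheel nut as the first
- wheel_nut_3: neighbour: wheel nut as the first

How it is judged (in metres and radians):
On the way, in this order (a step that is already met when the one before it is completed fails the run):
1. the plain end of the claw arm is at least 20 mm inside the empty sleeve (x of tube_buttons in the frame of sleeve_mouth above -0.024 m and distance between tube_buttons and sleeve_mouth below 0.026 m), for 0.1 s.
2. both spring buttons are pressed in and under the sleeve's walls, past its mouth (x of tube_buttons in the frame of sleeve_mouth above 0.006 m and value of joint each of button_left, button_right above 0.004 m), for 0.1 s.
At the end, for the whole second after the job is handed in: Both spring buttons stand out through the side holes: within 2 mm of fully out, more than 28 mm inside the mouth and within 3 mm of the sleeve's axis; the arm lies along the sleeve within 0.06 rad, at rest and let go (value of joint each of button_left, button_right below 0.002 m and x of tube_buttons in the frame of sleeve_mouth above 0.028 m and y of tube_buttons in the frame of sleeve_mouth between -0.003 and 0.003 m and z of tube_buttons in the frame of sleeve_mouth between -0.003 and 0.003 m and angle between the x axis of tube_buttons and the x axis of sleeve_mouth, either way round below 0.06 rad and linear speed of claw_arm below 0.01 m/s and contact force between the fingers and claw_arm below 0.1 N); the robot touches nothing.
It fails at once if the claw arm is jammed against the wheel clamp with more than 55 N (contact force between claw_arm and wheel_clamp above 55 N).
It fails at once if the claw arm is forced on with more than 32 N against the clamp once both buttons have popped out into the holes (x of tube_buttons in the frame of sleeve_mouth above 0.028 m and value of joint each of button_left, button_right below 0.002 m and contact force between claw_arm and wheel_clamp above 32 N).
It fails at once if the gripper pushes on the wheel clamp with more than 40 N (contact force between the arm and wheel_clamp above 40 N).
It fails at once if a neighbouring tool or nut is moved more than 20 mm (distance of any of tyre_gauge, weight_pliers, tread_gauge, magnet_block, wheel_nut_1, wheel_nut_2, wheel_nut_3 from where it was at the start of the episode above 0.02 m).
It also fails if it takes over 61 s, if anything falls off the work surface, if the arm or the gripper's body presses on something with over 40 N, if the wrist force passes 120 N, or if a joint passes its speed limit or range.

## Working session

There is one attempt and no reset: what is moved stays moved. The work goes in short steps, Python scripts to look and compute and a tool call to move; the robot and the scene stay as the last step left them, time stands still between calls to the robot, and variables do not carry over. Pictures are saved under pics/ and viewed, about 8 in all and at most 12, crops included, and the job is handed in when it is done.

Besides the shell and the picture viewer there is one more tool, called after "Emit:" by a JSON object that holds its "method" and its "body", one argument or row to a line. carry_out: Moves the arm, as the interface text tells. Its arguments: {"type":"object","properties":{"plan":{"type":"array","items":{"type":"array","items":{"type":"array","items":{"type":"number"}}}},"force":{"type":"number"}},"required":["plan"]}

```bash
ls; mkdir -p pics; python3 - <<'E'
from plant import ctrl
import cv2,numpy as np
s=ctrl.read_state();print(s)
for n in("top","side"):
    d=ctrl.get_image(n);cv2.imwrite(f"pics/{n}0.png",d["frame"][:,:,::-1]);np.savez(f"pics/{n}0.npz",**d)
    print(n,d["fovy"],d["cx"],d["cy"],d["dist_coeffs"],d["extrinsics"])
E
```

```text
pics
{'clock': 0.0, 'qpos': array([ 9.09695423e-01,  1.81499426e-01,  1.60797087e+00, -2.45602225e-05,
        1.35378197e+00, -2.06300901e-01]), 'qvel': array([-1.15535053e-03,  1.45357065e-03,  6.87990618e-05,  2.06062549e-04,
        2.17771322e-03, -1.89378609e-03]), 'tau': array([ 6.25713219e-04, -4.44860923e+01, -3.51343167e+01, -1.81563837e-04,
        8.99106759e-03,  3.95445443e-05]), 'eef_pos': array([252.24903536, 516.13009026, 230.42548333]), 'eef_rot': array([-3.13996332e+00, -3.16490295e-04,  2.68679770e+00]), 'force': array([ 0.23138705,  0.20488446, -0.29021914]), 'moment': array([ 0.03333272, -0.01008542,  0.01135151]), 'gripper_width': 1.000657343139757}
top 54.44698696627405 324.8790099440685 243.30213962156284 [-0.02114322  0.          0.          0.          0.        ] [[-2.05471164e-02 -9.99238672e-01  3.31646153e-02 -8.57466893e+01]
 [-9.84373978e-01  1.44166532e-02 -1.75499377e-01  5.40962541e+02]
 [ 1.74887642e-01 -3.62523905e-02 -9.83920768e-01  8.46345532e+02]
 [ 0.00000000e+00  0.00000000e+00  0.00000000e+00  1.00000000e+00]]
side 42.65550419201075 320.32594460384485 239.15329388016602 [-0.02400834  0.          0.          0.          0.        ] [[ 8.43123889e-01 -5.37419149e-01 -1.79657052e-02 -5.09111001e+02]
 [-2.53658132e-01 -3.68044570e-01 -8.94539405e-01  1.81500330e+02]
 [ 4.74130426e-01  7.58764689e-01 -4.46627906e-01  8.12218530e+02]
 [ 0.00000000e+00  0.00000000e+00  0.00000000e+00  1.00000000e+00]]
```

View pics/top0.png

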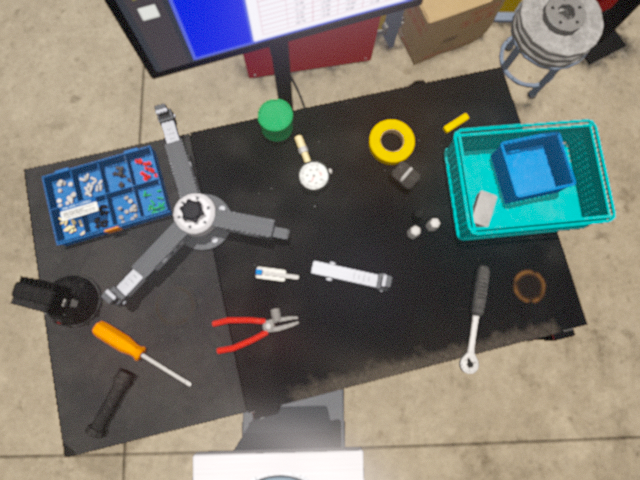

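View pics/side0.png

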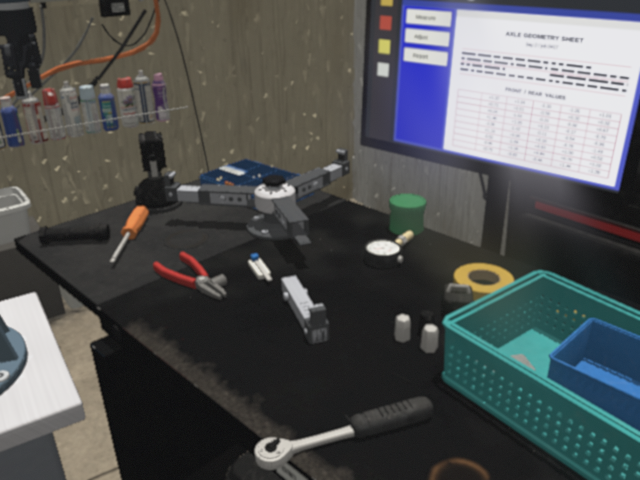

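The top view shows the claw arm from its plain end near (312,268) to the claw at (388,282). The hub is at (195,212), and the empty sleeve's mouth is near (280,235), facing right (world -y). Next I'll crop in closer.

```bash
cat > h.py <<'E'
import cv2,numpy as np
def load(n): return dict(np.load(f"pics/{n}.npz"))
def K(d):
    f=240/np.tan(np.radians(float(d["fovy"]))/2); return np.array([[f,0,float(d["cx"])],[0,f,float(d["cy"])],[0,0,1]])
def ray(d,p,z):  # world point of pixel p at world height z
    u=cv2.undistortPoints(np.array([[p]],float),K(d),d["dist_coeffs"])[0,0]
    E=d["extrinsics"];R=E[:3,:3];c=-R.T@E[:3,3];r=R.T@np.array([u[0],u[1],1]); return c+r*(z-c[2])/r[2]
def cloud(d):
    v,u=np.mgrid[0:480,0:640];p=np.stack([u,v],-1).reshape(-1,1,2).astype(float)
    q=cv2.undistortPoints(p,K(d),d["dist_coeffs"])[:,0];z=d["z_map"].reshape(-1,1)
    E=d["extrinsics"];P=(np.c_[q,np.ones(len(q))]*z-E[:3,3])@E[:3,:3];P[z[:,0]==0]=np.nan;return P.reshape(480,640,3)
def proj(d,P):
    E=d["extrinsics"];return cv2.projectPoints(np.array(P,float).reshape(-1,3),cv2.Rodrigues(E[:3,:3])[0],E[:3,3],K(d),d["dist_coeffs"])[0][:,0]
E
python3 - <<'E'
from h import *
d=load("top0");f=d["frame"][:,:,::-1]
cv2.imwrite("pics/c0.png",cv2.resize(f[180:310,170:410][:, :],None,fx=3.33,fy=3.33,interpolation=cv2.INTER_CUBIC))
C=cloud(d)
for p in[(320,268),(350,274),(375,280),(388,282),(340,290),(230,223),(250,228),(270,233),(283,234),(195,212)]: print(p,C[p[1],p[0]].round(1))
E
```

```text
(320, 268) [494.9 -85.6  24.5]
(350, 274) [ 482.6 -144.5   19.6]
(375, 280) [ 469.5 -192.7   24.3]
(388, 282) [ 462.4 -212.8   55. ]
(340, 290) [ 453.4 -125.5   -3.3]
(230, 223) [575.1  81.5  78.6]
(250, 228) [565.5  44.6  76.8]
(270, 233) [555.3   7.4  77.5]
(283, 234) [558.6 -15.2  49.9]
(195, 212) [590.5 140.5 104.2]
```

View pics/c0.png

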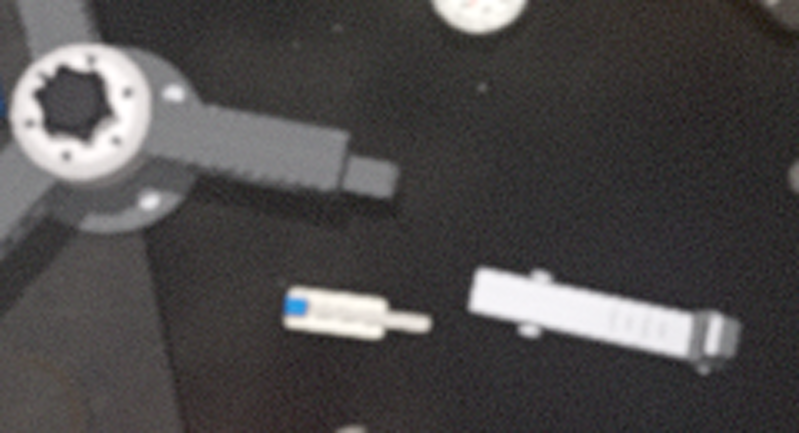

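```bash
python3 - <<'E'
from h import *
d=load("top0");C=cloud(d);f=d["frame"].astype(int).sum(2)/3
x,y,z=C[...,0],C[...,1],C[...,2]
def fit(m,zt,n):
    P=np.array([ray(d,(u,v),zt) for v,u in np.argwhere(m)])[:,:2];r=cv2.minAreaRect(P.astype(np.float32));c=P.mean(0);w,V=np.linalg.eigh(np.cov((P-c).T));a=V[:,1];a=a*np.sign(a[1])
    t=(P-c)@a; s=(P-c)@np.array([-a[1],a[0]])
    print(n,len(P),c.round(1),"yaw",np.degrees(np.arctan2(a[1],a[0])).round(2),"t",np.percentile(t,[0,1,99,100]).round(1),"s",np.percentile(s,[1,50,99]).round(1)); return c,a
v,u=np.mgrid[0:480,0:640]
box=(u>305)&(u<395)&(v>255)&(v<295)
fit(box&(z>14)&(z<32)&(f>110),24,"tube")
c,a=fit(box&(f>150)&(z<32)&(u<375),24,"tubebright")
fit((u>215)&(u<290)&(v>200)&(v<250)&(z>68)&(z<88),77.5,"sleeve")
fit((u>270)&(u<300)&(v>215)&(v<250)&(z>40)&(z<60),50,"lip")
o=(170,180);k=3.33
def cp(p,zt): return ray(d,(o[0]+(p[0]+.5)/k-.5,o[1]+(p[1]+.5)/k-.5),zt).round(1)
for n,p,zt in[("plain L",(478,268),24),("plain R",(470,310),24),("btnL",(541,277),12),("btnR",(530,330),12),("m1",(348,132),78),("m2",(338,191),78),("s1",(205,104),78),("s2",(195,160),78),("hub",(80,113),92),("knob",(75,102),104)]: print(n,cp(p,zt))
s=load("side0");
E
```

```text
tube 952 [ 481.8 -136.3] yaw 76.85 t [-79.  -70.   68.4  70.4] s [-15.5   0.   16.3]
tubebright 893 [ 484.  -129.5] yaw 76.48 t [-65.2 -62.6  60.7  62.4] s [-14.5   0.1  16.1]
sleeve 1048 [575.2  56.2] yaw 76.75 t [-53.7 -52.5  53.6  56.9] s [-16.9  -0.1  17.1]
lip 181 [561.5  -8.1] yaw 73.86 t [-17.1 -16.6  15.5  16.3] s [-11.9  -0.   11.4]
plain L [510.7 -72.6  24. ]
plain R [485.9 -67.5  24. ]
btnL [ 506.4 -110.2   12. ]
btnR [ 474.8 -102.9   12. ]
m1 [ 5.812e+02 -3.000e-01  7.800e+01]
m2 [547.6   5.3  78. ]
s1 [598.4  79.7  78. ]
s2 [566.3  84.8  78. ]
hub [590.6 145.8  92. ]
knob [593.8 145.7 104. ]
```

```bash
cat > mv.py <<'E'
import sys,numpy as np
from scipy.spatial.transform import Rotation as Ro, Slerp
from plant import ctrl
def rows(tgt,yaw,n,grip):
    s=ctrl.read_state();p=np.array(s["eef_pos"]);R=Ro.from_euler("xyz",s["eef_rot"]);T=Ro.from_euler("xyz",[np.pi,0,np.radians(yaw)])
    sl=Slerp([0,1],Ro.concatenate([R,T]));pp,RR=p,R;out=[]
    for i in range(1,n+1):
        q=p+(np.array(tgt)-p)*i/n;Q=sl(i/n)
        out.append([*(RR.inv().apply(q-pp)/50).round(3),*np.degrees((RR.inv()*Q).as_rotvec()/8).round(3),grip])
        pp,RR=q,Q
    return out
if __name__=="__main__":
    a=[float(v) for v in sys.argv[1:]]
    s=ctrl.read_state();print(s["clock"],s["eef_pos"].round(1),np.degrees(s["eef_rot"]).round(2),s["force"].round(1),s["gripper_width"])
    for r in rows(a[:3],a[3],int(a[4]),a[5]):print([float(v) for v in r])
E
python3 mv.py 487.5 -118 120 76.8 15 0.3
```

```text
0.1 [252.2 516.2 230.5] [-1.7991e+02 -2.0000e-02  1.5394e+02] [ 0.  -0.4 -0.1] 0.9980716878812878
[-0.653, -0.622, 0.148, -0.001, 0.0, 0.643, 0.3]
[-0.706, -0.561, 0.148, -0.001, 0.0, 0.643, 0.3]
[-0.754, -0.495, 0.148, -0.001, 0.0, 0.643, 0.3]
[-0.795, -0.425, 0.148, -0.001, 0.0, 0.643, 0.3]
[-0.83, -0.352, 0.148, -0.001, 0.0, 0.643, 0.3]
[-0.858, -0.277, 0.148, -0.001, 0.0, 0.643, 0.3]
[-0.88, -0.199, 0.148, -0.001, 0.0, 0.643, 0.3]
[-0.894, -0.119, 0.147, -0.001, 0.0, 0.643, 0.3]
[-0.901, -0.038, 0.147, -0.001, 0.0, 0.643, 0.3]
[-0.901, 0.043, 0.147, -0.001, 0.0, 0.643, 0.3]
[-0.893, 0.123, 0.147, -0.001, 0.0, 0.643, 0.3]
[-0.879, 0.203, 0.147, -0.001, 0.0, 0.643, 0.3]
[-0.857, 0.281, 0.147, -0.001, 0.0, 0.643, 0.3]
[-0.828, 0.356, 0.147, -0.001, 0.0, 0.643, 0.3]
[-0.793, 0.429, 0.147, -0.001, 0.0, 0.643, 0.3]
```

Emit:
{"method": "carry_out", "body": {
  "plan": [
    [[-0.65, -0.62, 0.15, 0, 0, 0.643, 0.3], [-0.71, -0.56, 0.15, 0, 0, 0.643, 0.3], [-0.75, -0.5, 0.15, 0, 0, 0.643, 0.3], [-0.8, -0.43, 0.15, 0, 0, 0.643, 0.3], [-0.83, -0.35, 0.15, 0, 0, 0.643, 0.3]]
  ]
}}

```text
clock: 0.6
eef_pos: [330.8, 303.3, 193.2]
eef_rot: [-3.141, 0.0, 2.235]
force: [1.0, 0.0, 0.4]
gripper_width: 0.65
```

Emit:
{"method": "carry_out", "body": {
  "plan": [
    [[-0.86, -0.28, 0.15, 0, 0, 0.643, 0.3], [-0.88, -0.2, 0.15, 0, 0, 0.643, 0.3], [-0.89, -0.12, 0.15, 0, 0, 0.643, 0.3], [-0.9, -0.04, 0.15, 0, 0, 0.643, 0.3], [-0.9, 0.04, 0.15, 0, 0, 0.643, 0.3]]
  ]
}}

```text
clock: 1.1
eef_pos: [408.9, 91.8, 156.0]
eef_rot: [3.141, -0.0, 1.785]
force: [2.0, 1.0, 0.7]
gripper_width: 0.651
```

Emit:
{"method": "carry_out", "body": {
  "plan": [
    [[-0.89, 0.12, 0.15, 0, 0, 0.643, 0.3], [-0.88, 0.2, 0.15, 0, 0, 0.643, 0.3], [-0.86, 0.28, 0.15, 0, 0, 0.643, 0.3], [-0.83, 0.36, 0.15, 0, 0, 0.643, 0.3], [-0.79, 0.43, 0.15, 0, 0, 0.643, 0.3]]
  ]
}}

```text
clock: 1.6
eef_pos: [487.2, -119.8, 118.2]
eef_rot: [-3.141, -0.0, 1.336]
force: [0.6, 0.5, 0.3]
gripper_width: 0.647
```

```bash
python3 mv.py 487.5 -118 60 76.8 3 0.3
```

```text
1.6 [ 487.2 -119.8  118.2] [-1.7998e+02 -1.0000e-02  7.6540e+01] [0.6 0.5 0.3] 0.6473090531942972
[0.012, -0.001, 0.388, -0.001, -0.001, -0.011, 0.3]
[0.012, -0.001, 0.388, -0.001, -0.001, -0.011, 0.3]
[0.012, -0.001, 0.388, -0.001, -0.001, -0.011, 0.3]
```

Emit:
{"method": "carry_out", "body": {
  "plan": [
    [[0.02, 0, 0.6, 0, 0, -0.02, 0.3], [0.01, 0, 0.6, 0, 0, -0.01, 0.3], [0.006, 0, 0.6, 0, 0, 0, 0.3], [0, 0, 0.4, 0, 0, 0, 0.3], [0, 0, 0.08, 0, 0, 0, 0.3]]
  ]
}}

```text
clock: 2.1
eef_pos: [485.1, -115.1, 2.0]
eef_rot: [-3.136, -0.001, 1.344]
force: [-0.3, -0.2, 0.3]
gripper_width: 0.654
```

```bash
python3 - <<'E'
from plant import ctrl
from h import *
ims=[]
for n,(u,v) in(("top",(345,270)),("side",(300,300))):
    d=ctrl.get_image(n);np.savez(f"pics/{n}1.npz",**d)
    ims.append(cv2.resize(d["frame"][v-50:v+50,u-65:u+65,::-1],(395,304),interpolation=cv2.INTER_CUBIC))
cv2.imwrite("pics/c1.png",np.hstack(ims))
s=ctrl.read_state();print(s["eef_pos"],np.degrees(s["eef_rot"]),s["force"])
E
```

```text
[ 486.90094867 -115.83590614    4.2200425 ] [-1.79891728e+02 -2.69464270e-02  7.70235805e+01] [-0.00982036 -1.22763548  0.03773952]
```

View pics/c1.png

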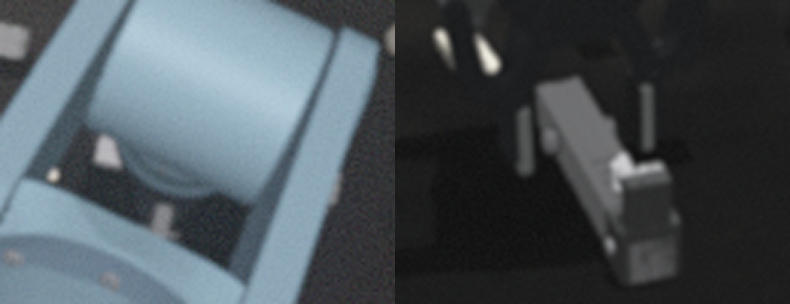

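```bash
python3 - <<'E'
from plant import ctrl
from h import *
P=[]
for i in range(4):
    d=ctrl.get_image("side");s=ctrl.read_state();P.append(s["eef_pos"])
print(np.round(P,1),np.degrees(s["eef_rot"]))
d0=load("side0")
a=np.radians(76.8);ax=np.array([np.cos(a),np.sin(a),0]);l=np.array([-ax[1],ax[0],0]);m=np.array([482.1,-141.4,12])
pts={"bL":m+36*ax+19*l,"bR":m+36*ax-19*l,"tipTL":m+73*ax+12*l+[0,0,12],"tipTR":m+73*ax-12*l+[0,0,12],"endBL":m-80*ax+15*l-[0,0,12],"endBR":m-80*ax-15*l-[0,0,12]}
q={k:proj(d0,v)[0] for k,v in pts.items()};print({k:v.round(1) for k,v in q.items()})
f=d0["frame"][:,:,::-1];u0,v0=265,265;k=7
c=cv2.resize(f[v0:v0+80,u0:u0+75],None,fx=k,fy=k,interpolation=cv2.INTER_CUBIC)
for v in q.values(): cv2.drawMarker(c,tuple(int(t) for t in ((v-[u0,v0]+.5)*k)),(0,0,255),0,12,1)
u1,v1=225,185
e=cv2.resize(f[v1:v1+80,u1:u1+100],None,fx=k,fy=k,interpolation=cv2.INTER_CUBIC)
M=np.array([563.3,4,62]);Q={"m":M,"TL":M+16.6*l+[0,0,16],"TR":M-16.6*l+[0,0,16],"BL":M+16.6*l-[0,0,16],"BR":M-16.6*l-[0,0,16]}
cv2.imwrite("pics/c2.png",c)
for v in Q.values(): cv2.drawMarker(e,tuple(int(t) for t in ((proj(d0,v)[0]-[u1,v1]+.5)*k)),(0,0,255),0,12,1)
cv2.imwrite("pics/c3.png",e)
E
```

```text
[[ 487.8 -116.3    5.2]
 [ 488.3 -116.5    5.8]
 [ 488.6 -116.6    6.1]
 [ 488.6 -116.6    6.1]] [1.79857471e+02 3.49243989e-02 7.70304150e+01]
{'bL': array([283.8, 296.3]), 'bR': array([307. , 291.7]), 'tipTL': array([281.1, 277.6]), 'tipTR': array([295.5, 274.9]), 'endBL': array([310.1, 344. ]), 'endBR': array([330.2, 339.5])}
```

View pics/c2.png

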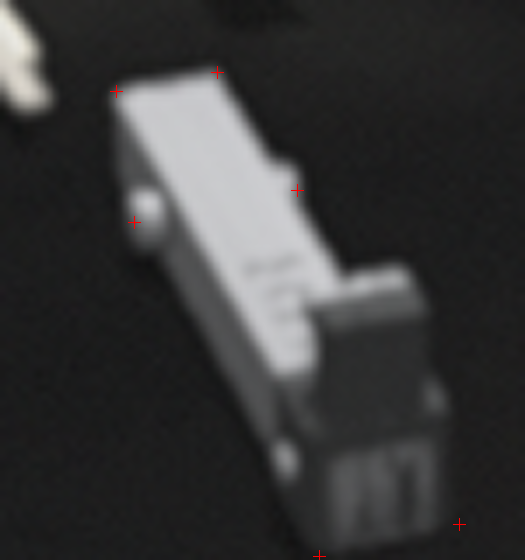

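View pics/c3.png

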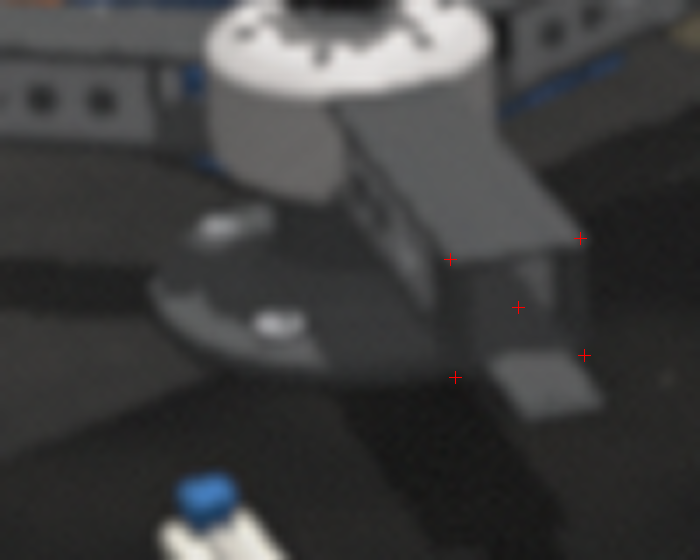

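Both fits agree with the views to about 1 px: the buttons project near (148,215) and (290,185) in the crop, and the mouth's top corners near (440,255) and (585,235). A dark hole also shows on the side plate near (375,205). I'll lower 2 mm and grip.

Emit:
{"method": "carry_out", "body": {
  "plan": [
    [[0, 0, 0.05, 0, 0, 0, 0.0], [0, 0, 0, 0, 0, 0, -0.6], [0, 0, 0, 0, 0, 0, -1], [0, 0, 0, 0, 0, 0, -1], [0, 0, 0, 0, 0, 0, -1]]
  ],
  "force": 70
}}

```text
clock: 2.9
eef_pos: [488.1, -116.4, 3.2]
eef_rot: [3.141, 0.0, 1.344]
force: [-0.4, 0.9, 6.4]
gripper_width: 0.259
```

```bash
python3 - <<'E'
from plant import ctrl
from h import *
ctrl.get_image("side");s=ctrl.read_state();print(s["eef_pos"].round(1),np.degrees(s["eef_rot"]).round(2),s["force"].round(1),s["gripper_width"]*85)
d=load("side0");a=np.radians(77);ax=np.array([np.cos(a),np.sin(a),0]);l=np.array([-ax[1],ax[0],0]);M=np.array([563.3,4,62])
E=d["extrinsics"];c=-E[:3,:3].T@E[:3,3]
for p in[(375,205),(410,262)]:
    for w in(13,17):
        g=ray(d,(225+p[0]/7-.5,185+p[1]/7-.5),0)-c;t=((M+w*l-c)@l)/(g@l);X=c+t*g;print(p,w,((X-M)@ax).round(1),X[2].round(1))
E
```

```text
[ 488.  -116.4    3.2] [1.7994e+02 2.0000e-02 7.7030e+01] [-1.   0.5  6.3] 22.417560021782617
(375, 205) 13 82.6 57.3
(375, 205) 17 67.4 64.3
(410, 262) 13 50.7 54.7
(410, 262) 17 36.0 61.8
```

Emit:
{"method": "carry_out", "body": {
  "plan": [
    [[0, 0, -0.3, 0, 0, 0, -1], [0, 0, -0.5, 0, 0, 0, -1], [0, 0, -0.3, 0, 0, 0, -1], [0, 0, 0, 0, 0, 0, -1]]
  ]
}}

```text
clock: 3.35
eef_pos: [489.0, -116.8, 59.2]
eef_rot: [3.138, 0.001, 1.344]
force: [-0.1, -0.7, -3.4]
gripper_width: 0.264
```

```bash
python3 mv.py 544.2 -78.8 55 77 4 -1
```

```text
3.35 [ 489.  -116.8   59.2] [1.7977e+02 5.0000e-02 7.7020e+01] [-0.1 -0.7 -3.4] 0.26374076786209266
[0.247, 0.226, 0.022, 0.007, 0.002, 0.001, -1.0]
[0.247, 0.226, 0.022, 0.007, 0.002, 0.001, -1.0]
[0.247, 0.226, 0.021, 0.007, 0.002, 0.001, -1.0]
[0.247, 0.226, 0.021, 0.007, 0.002, 0.001, -1.0]
```

Emit:
{"method": "carry_out", "body": {
  "plan": [
    [[0.25, 0.23, 0.02, 0, 0, 0, -1], [0.25, 0.23, 0.02, 0, 0, 0, -1], [0.25, 0.22, 0.02, 0, 0, 0, -1], [0.24, 0.22, 0.02, 0, 0, 0, -1], [0, 0, 0, 0, 0, 0, -1]]
  ]
}}

```text
clock: 3.85
eef_pos: [544.2, -76.2, 52.4]
eef_rot: [-3.142, -0.0, 1.347]
force: [0.1, 0.0, -1.9]
gripper_width: 0.262
```

```bash
python3 - <<'E'
from plant import ctrl
from h import *
ims=[]
for n in("side","top"):
    d=ctrl.get_image(n);np.savez(f"pics/{n}2.npz",**d)
s=ctrl.read_state();print(s["eef_pos"].round(1),np.degrees(s["eef_rot"]).round(2),s["force"].round(1),s["gripper_width"]*85)
a=load("side2")["frame"][170:300,220:350,::-1];b=load("top2")["frame"][190:320,240:370,::-1]
cv2.imwrite("pics/c4.png",np.hstack([cv2.resize(i,(400,400),interpolation=cv2.INTER_CUBIC) for i in(a,b)]))
E
```

```text
[542.4 -77.   52.3] [-179.9    -0.     77.12] [-0.5 -0.8 -3. ] 22.64074200580818
```

View pics/c4.png

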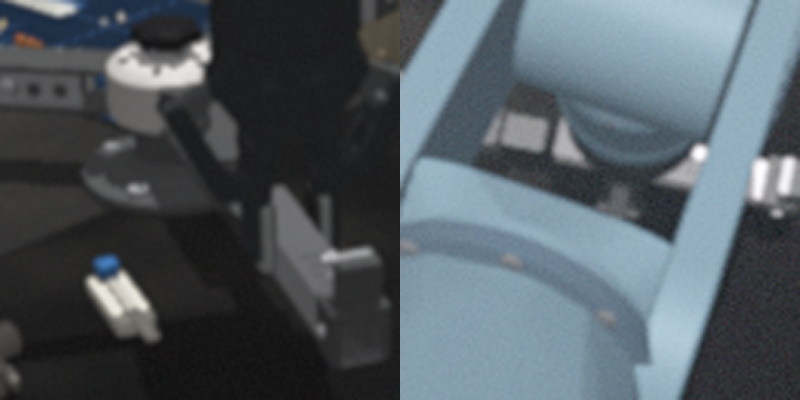

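```bash
python3 - <<'E'
from plant import ctrl
from h import *
d=ctrl.get_image("top");s=ctrl.read_state();p=s["eef_pos"];print(p.round(1),np.degrees(s["eef_rot"]).round(2))
u0,v0,w,hh,k=262,205,46,46,12
def draw(d,polys):
    c=cv2.resize(np.ascontiguousarray(d["frame"][v0:v0+hh,u0:u0+w,::-1]),None,fx=k,fy=k,interpolation=cv2.INTER_CUBIC)
    for P,col in polys: cv2.polylines(c,[((proj(d,P)-[u0,v0]+.5)*k).astype(int)],True,col,1)
    return c
a=np.radians(77);ax=np.array([np.cos(a),np.sin(a),0]);l=np.array([-ax[1],ax[0],0]);M=np.array([563.3,4,62]);z=np.array([0,0,1.])
lip=[M-26*ax+10*l-12.6*z,M+10*l-12.6*z,M-10*l-12.6*z,M-26*ax-10*l-12.6*z]
sl=[M+16.6*l+16*z,M+60*ax+16.6*l+16*z,M+60*ax-16.6*l+16*z,M-16.6*l+16*z]
B=np.array([p[0],p[1],p[2]+8.8]);tb=[B-10*ax+12*l+12*z,B+(73-25)*ax+12*l+12*z,B+48*ax-12*l+12*z,B-10*ax-12*l+12*z]
R,G=(0,0,255),(0,255,0)
cv2.imwrite("pics/c5.png",cv2.copyMakeBorder(draw(d,[(lip,R),(tb,G)]),0,0,0,0,0))
A=cv2.imread("pics/c5.png");A0=draw(load("top0"),[(lip,R),(sl,R)])
cv2.imwrite("pics/c5.png",cv2.resize(np.hstack([A[:, :],A0]),(800,400),interpolation=cv2.INTER_AREA))
E
```

```text
[542.1 -77.4  52.4] [-179.9    -0.     77.08]
```

View pics/c5.png

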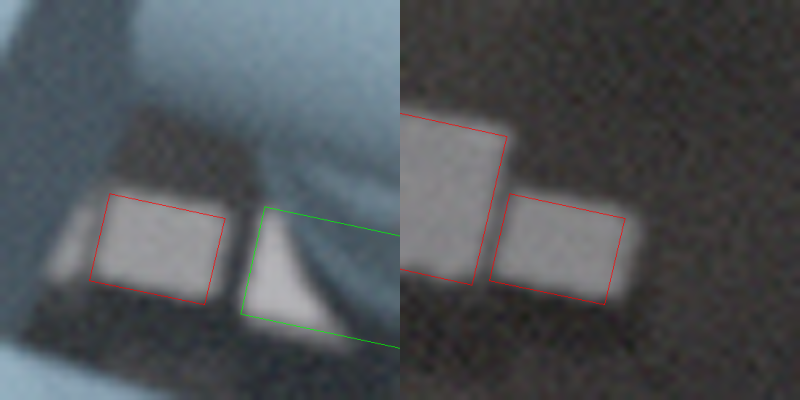

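```bash
python3 - <<'E'
from h import *
d=load("top2");k=400/46
a=np.radians(77);ax=np.array([np.cos(a),np.sin(a),0]);l=np.array([-ax[1],ax[0],0]);M=np.array([563.3,4,62])
for n,p,z in[("lipTL",(101,189),49.4),("lipTR",(232,213),49.4),("lipBL",(89,281),49.4),("lipBR",(208,303),49.4),("tubeT",(264,209),73),("tubeB",(244,318),73),("sleeveT",(117,126),78),("sleeveB",(78,286),78)]:
    X=ray(d,(262+p[0]/k-.5,205+p[1]/k-.5),z)-M;print(n,"along",(X@ax).round(1),"lat",(X@l).round(1))
E
python3 mv.py 546 -77.4 53.2 77 2 -1
```

```text
lipTL along 2.2 lat -10.7
lipTR along -27.3 lat -11.5
lipBL along 0.2 lat 10.1
lipBR along -26.5 lat 9.4
tubeT along -35.9 lat -9.2
tubeB along -36.9 lat 15.0
sleeveT along -1.5 lat -19.3
sleeveB along -1.2 lat 16.6
4.0 [542.1 -77.4  52.4] [-179.9    -0.     77.08] [ 0.7 -0.5 -2.9] 0.26800893058542824
[0.009, 0.038, -0.008, -0.006, -0.0, 0.005, -1.0]
[0.009, 0.038, -0.008, -0.006, -0.0, 0.005, -1.0]
```

Emit:
{"method": "carry_out", "body": {
  "plan": [
    [[0, 0.075, -0.02, 0, 0, 0, -1], [0.15, 0, 0, 0, 0, 0, -1], [0.2, 0, 0, 0, 0, 0, -1], [0.15, 0, 0, 0, 0, 0, -1], [0.05, 0, 0, 0, 0, 0, -1]]
  ]
}}

```text
clock: 4.5
eef_pos: [552.3, -50.9, 54.3]
eef_rot: [-3.141, -0.0, 1.345]
force: [-0.3, -0.9, -3.2]
gripper_width: 0.262
```

Emit:
{"method": "carry_out", "body": {
  "plan": [
    [[0.04, 0, 0, 0, 0, 0, -1], [0.04, 0, 0, 0, 0, 0, -1], [0.04, 0, 0, 0, 0, 0, -1]]
  ]
}}

```text
clock: 4.8
eef_pos: [553.7, -46.2, 54.3]
eef_rot: [3.142, 0.0, 1.344]
force: [-0.0, 0.4, -2.7]
gripper_width: 0.265
```

Emit:
{"method": "carry_out", "body": {
  "plan": [
    [[0.04, 0, 0.01, 0, 0, 0, -1], [0.04, 0, 0.01, 0, 0, 0, -1], [0.04, 0, 0, 0, 0, 0, -1]]
  ]
}}

```text
clock: 5.1
eef_pos: [554.1, -40.8, 52.9]
eef_rot: [-3.14, 0.001, 1.344]
force: [-3.5, -0.1, -2.4]
gripper_width: 0.267
```

Emit:
{"method": "carry_out", "body": {
  "plan": [
    [[0.04, 0, 0, 0, 0, 0, -1], [0.03, 0, 0, 0, 0, 0, -1]]
  ]
}}

```text
clock: 5.3
eef_pos: [555.0, -36.6, 52.8]
eef_rot: [-3.14, -0.0, 1.345]
force: [-3.4, -0.3, -3.3]
gripper_width: 0.265
```

Emit:
{"method": "carry_out", "body": {
  "plan": [
    [[0.04, -0.02, 0, 0, 0, 0, -1], [0.06, 0, 0, 0, 0, 0, -1], [0.06, 0, 0, 0, 0, 0, -1]]
  ]
}}

```text
clock: 5.6
eef_pos: [556.7, -28.6, 53.3]
eef_rot: [3.142, -0.0, 1.344]
force: [-3.7, -0.1, -2.7]
gripper_width: 0.26
```

Emit:
{"method": "carry_out", "body": {
  "plan": [
    [[0.06, 0, 0, 0, 0, 0, -1], [0.06, 0, 0, 0, 0, 0, -1], [0.04, 0, 0, 0, 0, 0, -1]]
  ]
}}

```text
clock: 5.9
eef_pos: [558.4, -20.8, 53.2]
eef_rot: [-3.141, -0.0, 1.345]
force: [-2.6, 0.5, -2.9]
gripper_width: 0.264
```

Emit:
{"method": "carry_out", "body": {
  "plan": [
    [[0.04, 0, 0, 0, 0, 0, -1], [0.04, 0, 0, 0, 0, 0, -1], [0.04, 0, 0, 0, 0, 0, -1], [0.04, 0, 0, 0, 0, 0, -1]]
  ]
}}

```text
clock: 6.3
eef_pos: [560.1, -13.2, 53.2]
eef_rot: [-3.141, 0.0, 1.344]
force: [-3.3, -0.0, -3.1]
gripper_width: 0.267
```

Emit:
{"method": "carry_out", "body": {
  "plan": [
    [[0.02, 0, 0, 0, 0, 0, -1], [0.02, 0, 0, 0, 0, 0, -1], [0.02, 0, 0, 0, 0, 0, -1]]
  ]
}}

```text
clock: 6.6
eef_pos: [560.7, -10.4, 53.2]
eef_rot: [-3.141, 0.0, 1.344]
force: [-4.1, -2.0, -1.7]
gripper_width: 0.264
```

Emit:
{"method": "carry_out", "body": {
  "plan": [
    [[0.02, 0, 0, 0, 0, 0, -1], [0.02, 0, 0, 0, 0, 0, -1]]
  ]
}}

```text
clock: 6.8
eef_pos: [561.1, -8.4, 53.2]
eef_rot: [-3.141, 0.0, 1.344]
force: [-4.3, -1.2, -2.8]
gripper_width: 0.265
```

Emit:
{"method": "carry_out", "body": {
  "plan": [
    [[0.01, 0, 0, 0, 0, 0, -1], [0.01, 0, 0, 0, 0, 0, -1]]
  ]
}}

```text
clock: 7.0
eef_pos: [561.3, -7.4, 53.2]
eef_rot: [-3.141, 0.0, 1.344]
force: [-5.0, -0.8, -2.3]
gripper_width: 0.262
```

Emit:
{"method": "carry_out", "body": {
  "plan": [
    [[0.01, 0, 0, 0, 0, 0, -1], [0.01, 0, 0, 0, 0, 0, -1]]
  ]
}}

```text
clock: 7.2
eef_pos: [561.4, -7.2, 53.2]
eef_rot: [-3.141, 0.001, 1.345]
force: [-6.2, -6.6, -1.7]
gripper_width: 0.267
```

Emit:
{"method": "carry_out", "body": {
  "plan": [
    [[0.01, 0, 0, 0, 0, 0, -1], [0.01, 0, 0, 0, 0, 0, -1]]
  ]
}}

```text
clock: 7.4
eef_pos: [561.4, -7.2, 53.2]
eef_rot: [-3.141, 0.003, 1.345]
force: [-8.3, -9.0, -1.6]
gripper_width: 0.265
```

Emit:
{"method": "carry_out", "body": {
  "plan": [
    [[-0.01, 0, 0, 0, 0, 0, -1], [0, 0, 0, 0, 0, 0, 0.1], [0, 0, 0, 0, 0, 0, 0.1], [-0.05, 0, 0, 0, 0, 0, 0.1], [0, 0, 0, 0, 0, 0, 0.1]]
  ]
}}

```text
clock: 7.9
eef_pos: [562.3, -8.7, 54.0]
eef_rot: [3.14, -0.0, 1.344]
force: [0.5, 0.7, 1.0]
gripper_width: 0.553
```

```bash
python3 - <<'E'
from plant import ctrl
from h import *
d=ctrl.get_image("side");np.savez("pics/side3.npz",**d);s=ctrl.read_state();p=s["eef_pos"];print(p.round(1),np.degrees(s["eef_rot"]).round(2),s["force"].round(1),s["gripper_width"]*85)
u0,v0,k=250,190,8
e=cv2.resize(np.ascontiguousarray(d["frame"][v0:v0+75,u0:u0+95,::-1]),None,fx=k,fy=k,interpolation=cv2.INTER_CUBIC)
cv2.imwrite("pics/c6.png",cv2.convertScaleAbs(e,alpha=1.8))
E
```

```text
[562.   -8.5  53.8] [ 1.7992e+02 -2.0000e-02  7.7010e+01] [-0.3  0.4  0.1] 46.88844611361118
```

View pics/c6.png

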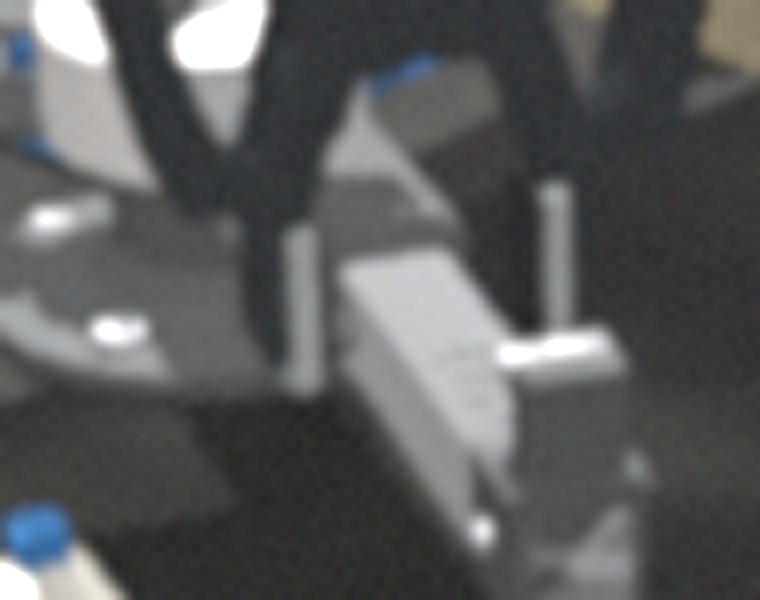

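The shot shows the tube in the sleeve with its top edge at about (345,265) to (455,250). No bright button stands proud at the mouth on either side, so the buttons look captured. I'll regrip well back and push with a light grip.

Emit:
{"method": "carry_out", "body": {
  "plan": [
    [[-0.4, 0, 0, 0, 0, 0, 0.1], [-0.5, 0, 0, 0, 0, 0, 0.1], [-0.32, 0, 0, 0, 0, 0, 0.1], [0, 0, 0, 0, 0, 0, 0.1]]
  ],
  "force": 30
}}

```text
clock: 8.35
eef_pos: [547.7, -69.6, 53.5]
eef_rot: [3.141, 0.0, 1.342]
force: [0.6, -0.2, -0.1]
gripper_width: 0.553
```

Emit:
{"method": "carry_out", "body": {
  "plan": [
    [[0, 0, 0, 0, 0, 0, -0.3], [0, 0, 0, 0, 0, 0, -1], [0, 0, 0, 0, 0, 0, -1], [0, 0, 0, 0, 0, 0, -1]]
  ]
}}

```text
clock: 8.75
eef_pos: [547.9, -67.5, 53.5]
eef_rot: [3.141, 0.0, 1.345]
force: [-0.9, -1.5, 0.6]
gripper_width: 0.272
```

Emit:
{"method": "carry_out", "body": {
  "plan": [
    [[0.02, 0, 0, 0, 0, 0, -1], [0.02, 0, 0, 0, 0, 0, -1], [0.02, 0, 0, 0, 0, 0, -1]]
  ]
}}

```text
clock: 9.05
eef_pos: [548.3, -65.8, 53.5]
eef_rot: [3.141, 0.002, 1.345]
force: [-1.6, -6.3, 3.0]
gripper_width: 0.271
```

Emit:
{"method": "carry_out", "body": {
  "plan": [
    [[0.02, 0, 0, 0, 0, 0, -1], [0.02, 0, 0, 0, 0, 0, -1], [0.02, 0, 0, 0, 0, 0, -1]]
  ]
}}

```text
clock: 9.35
eef_pos: [549.0, -63.0, 53.6]
eef_rot: [3.141, 0.002, 1.345]
force: [-2.9, -6.4, 3.7]
gripper_width: 0.276
```

Emit:
{"method": "carry_out", "body": {
  "plan": [
    [[0.02, 0, 0, 0, 0, 0, -1], [0.02, 0, 0, 0, 0, 0, -1], [0.02, 0, 0, 0, 0, 0, -1]]
  ]
}}

```text
clock: 9.65
eef_pos: [549.6, -60.2, 53.7]
eef_rot: [3.141, 0.002, 1.345]
force: [-3.7, -7.1, 3.8]
gripper_width: 0.269
```

Emit:
{"method": "carry_out", "body": {
  "plan": [
    [[0.04, 0, 0, 0, 0, 0, -1], [0.04, 0, 0, 0, 0, 0, -1], [0.04, 0, 0, 0, 0, 0, -1], [0.04, 0, 0, 0, 0, 0, -1], [0.04, 0, 0, 0, 0, 0, -1]]
  ]
}}

```text
clock: 10.15
eef_pos: [551.8, -50.9, 53.9]
eef_rot: [3.141, 0.003, 1.345]
force: [-4.5, -8.3, 6.4]
gripper_width: 0.274
```

Emit:
{"method": "carry_out", "body": {
  "plan": [
    [[0.04, 0, 0, 0, 0, 0, -1], [0.04, 0, 0, 0, 0, 0, -1], [0.04, 0, 0, 0, 0, 0, -1], [0.02, 0, 0, 0, 0, 0, -1], [0.02, 0, 0, 0, 0, 0, -1]]
  ]
}}

```text
clock: 10.65
eef_pos: [553.6, -43.2, 54.1]
eef_rot: [3.141, 0.003, 1.346]
force: [-5.0, -7.4, 7.3]
gripper_width: 0.273
```

Emit:
{"method": "carry_out", "body": {
  "plan": [
    [[0.02, -0.01, -0.01, 0, 0, 0, -1], [0.02, 0, 0, 0, 0, 0, -1], [0.02, 0, 0, 0, 0, 0, -1]]
  ]
}}

```text
clock: 10.95
eef_pos: [554.0, -39.7, 54.2]
eef_rot: [3.141, 0.002, 1.345]
force: [-2.8, -6.0, 3.4]
gripper_width: 0.274
```

Emit:
{"method": "carry_out", "body": {
  "plan": [
    [[0.02, 0, 0, 0, 0, 0, -1], [0.02, 0, 0, 0, 0, 0, -1], [0.02, 0, 0, 0, 0, 0, -1]]
  ]
}}

```text
clock: 11.25
eef_pos: [554.6, -36.8, 54.2]
eef_rot: [3.141, 0.002, 1.345]
force: [-2.2, -6.2, 4.3]
gripper_width: 0.274
```

Emit:
{"method": "carry_out", "body": {
  "plan": [
    [[0.02, 0, 0, 0, 0, 0, -1], [0.02, 0, 0, 0, 0, 0, -1], [0.02, 0, 0, 0, 0, 0, -1]]
  ]
}}

```text
clock: 11.55
eef_pos: [555.3, -34.0, 54.3]
eef_rot: [3.141, 0.002, 1.345]
force: [-3.1, -6.8, 4.6]
gripper_width: 0.272
```

Emit:
{"method": "carry_out", "body": {
  "plan": [
    [[0.02, 0, 0, 0, 0, 0, -1], [0.02, 0, 0, 0, 0, 0, -1], [0.02, 0, 0, 0, 0, 0, -1]]
  ]
}}

```text
clock: 11.85
eef_pos: [555.9, -31.1, 54.3]
eef_rot: [3.141, 0.003, 1.345]
force: [-4.1, -7.1, 5.2]
gripper_width: 0.274
```

Emit:
{"method": "carry_out", "body": {
  "plan": [
    [[0.02, -0.005, -0.005, 0, 0, 0, -1], [0.02, 0, 0, 0, 0, 0, -1], [0.02, 0, 0, 0, 0, 0, -1]]
  ]
}}

```text
clock: 12.15
eef_pos: [556.4, -27.9, 54.4]
eef_rot: [3.141, 0.002, 1.345]
force: [-1.8, -6.3, 3.1]
gripper_width: 0.275
```

Emit:
{"method": "carry_out", "body": {
  "plan": [
    [[0.02, 0, 0, 0, 0, 0, -1], [0.02, 0, 0, 0, 0, 0, -1], [0.02, 0, 0, 0, 0, 0, -1]]
  ]
}}

```text
clock: 12.45
eef_pos: [557.1, -24.8, 54.4]
eef_rot: [3.141, 0.002, 1.345]
force: [-1.1, -6.1, 4.3]
gripper_width: 0.272
```

Emit:
{"method": "carry_out", "body": {
  "plan": [
    [[0.02, 0, 0, 0, 0, 0, -1], [0.02, 0, 0, 0, 0, 0, -1], [0.02, 0, 0, 0, 0, 0, -1]]
  ]
}}

```text
clock: 12.75
eef_pos: [557.9, -20.9, 54.5]
eef_rot: [3.141, 0.0, 1.345]
force: [-3.5, -3.3, 7.5]
gripper_width: 0.273
```

Emit:
{"method": "carry_out", "body": {
  "plan": [
    [[0.02, 0, 0, 0, 0, 0, -1], [0, 0, 0, 0, 0, 0, -1]]
  ]
}}

```text
clock: 12.95
eef_pos: [558.2, -20.1, 54.5]
eef_rot: [3.141, 0.001, 1.345]
force: [-2.3, -4.3, 4.6]
gripper_width: 0.267
```

Emit:
{"method": "carry_out", "body": {
  "plan": [
    [[0.02, 0, 0, 0, 0, 0, -1], [0, 0, 0, 0, 0, 0, -1]]
  ]
}}

```text
clock: 13.15
eef_pos: [558.4, -19.3, 54.5]
eef_rot: [3.141, 0.001, 1.345]
force: [-1.3, -3.5, 5.0]
gripper_width: 0.271
```

Emit:
{"method": "carry_out", "body": {
  "plan": [
    [[0.02, 0, 0, 0, 0, 0, -1], [0, 0, 0, 0, 0, 0, -1]]
  ]
}}

```text
clock: 13.35
eef_pos: [558.6, -18.3, 54.5]
eef_rot: [3.141, 0.001, 1.345]
force: [-2.7, -4.9, 5.9]
gripper_width: 0.274
```

Emit:
{"method": "carry_out", "body": {
  "plan": [
    [[0.02, 0, 0, 0, 0, 0, -1], [0, 0, 0, 0, 0, 0, -1]]
  ]
}}

```text
clock: 13.55
eef_pos: [558.7, -18.0, 54.5]
eef_rot: [3.141, 0.002, 1.345]
force: [-3.5, -7.6, 6.0]
gripper_width: 0.272
```

Emit:
{"method": "carry_out", "body": {
  "plan": [
    [[0.02, 0, 0, 0, 0, 0, -1], [0, 0, 0, 0, 0, 0, -1]]
  ]
}}

```text
clock: 13.75
eef_pos: [558.8, -17.9, 54.5]
eef_rot: [3.141, 0.003, 1.345]
force: [-4.4, -11.0, 6.1]
gripper_width: 0.273
```

Emit:
{"method": "carry_out", "body": {
  "plan": [
    [[-0.03, 0, 0, 0, 0, 0, -1], [-0.03, 0, 0, 0, 0, 0, -1], [0, 0, 0, 0, 0, 0, -1]]
  ]
}}

```text
clock: 14.05
eef_pos: [558.6, -18.2, 54.5]
eef_rot: [3.141, -0.001, 1.345]
force: [0.2, 0.0, 5.6]
gripper_width: 0.271
```

Emit:
{"method": "carry_out", "body": {
  "plan": [
    [[-0.03, 0, 0, 0, 0, 0, -1], [-0.03, 0, 0, 0, 0, 0, -1], [0, 0, 0, 0, 0, 0, -1]]
  ]
}}

```text
clock: 14.35
eef_pos: [558.1, -20.4, 54.5]
eef_rot: [3.141, -0.003, 1.344]
force: [0.5, 4.8, 4.8]
gripper_width: 0.271
```

Emit:
{"method": "carry_out", "body": {
  "plan": [
    [[-0.03, 0, 0, 0, 0, 0, -1], [0, 0, 0, 0, 0, 0, -1]]
  ]
}}

```text
clock: 14.55
eef_pos: [558.0, -20.9, 54.4]
eef_rot: [3.14, -0.004, 1.344]
force: [1.9, 9.2, 4.4]
gripper_width: 0.272
```

Emit:
{"method": "carry_out", "body": {
  "plan": [
    [[0.03, 0, 0, 0, 0, 0, -1], [0.02, 0, 0, 0, 0, 0, -1], [0, 0, 0, 0, 0, 0, -0.2], [0, 0, 0, 0, 0, 0, 0.1], [0, 0, 0, 0, 0, 0, 0.1]]
  ]
}}

```text
clock: 15.05
eef_pos: [557.3, -20.6, 53.6]
eef_rot: [-3.141, -0.0, 1.344]
force: [-0.3, 0.9, -0.1]
gripper_width: 0.55
```

Emit:
{"method": "carry_out", "body": {
  "plan": [
    [[0, 0, -0.2, 0, 0, 0, 0.1], [0, 0, -0.6, 0, 0, 0, 0.1], [0, 0, -0.9, 0, 0, 0, 0.1], [0, 0, -0.9, 0, 0, 0, 0.1], [-0.6, 0, -0.4, 0, 0, 0, 0.1]]
  ]
}}

```text
clock: 15.55
eef_pos: [553.4, -48.7, 209.7]
eef_rot: [3.134, -0.001, 1.348]
force: [1.2, -1.2, -0.6]
gripper_width: 0.547
```

Emit:
{"method": "carry_out", "body": {
  "plan": [
    [[-0.9, 0.5, 0, 0, 0, 0, 0.1], [-0.9, 0.5, 0, 0, 0, 0, 0.1], [-0.9, 0.5, 0, 0, 0, 0, 0.1], [-0.4, 0.2, 0, 0, 0, 0, 0.1], [0, 0, 0, 0, 0, 0, 0.1]]
  ]
}}

```text
clock: 16.05
eef_pos: [597.9, -219.7, 204.5]
eef_rot: [3.141, 0.001, 1.34]
force: [-1.0, 0.7, 0.4]
gripper_width: 0.547
```

```bash
python3 - <<'E'
from plant import ctrl
from h import *
D={n:ctrl.get_image(n) for n in("side","top")}
s=ctrl.read_state();print(s["clock"],s["eef_pos"].round(1),s["force"].round(1))
a=D["side"]["frame"][180:270,240:340,::-1];b=D["top"]["frame"][190:280,200:300,::-1]
cv2.imwrite("pics/c7.png",cv2.convertScaleAbs(np.hstack([cv2.resize(i,(400,360),interpolation=cv2.INTER_CUBIC) for i in(a,b)]),alpha=1.5))
E
```

```text
16.15 [ 597.4 -216.1  204.1] [-1.6  0.9 -0.7]
```

View pics/c7.png

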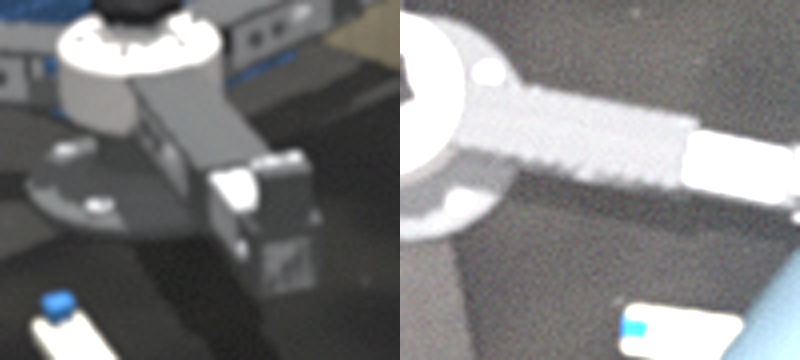

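```bash
python3 - <<'E'
from plant import ctrl
from h import *
fr=[ctrl.get_image("side")["frame"].astype(float) for _ in range(6)]
d=ctrl.get_image("side");f=np.mean(fr,0)[:,:,::-1]
u0,v0,k=262,195,14
e=cv2.convertScaleAbs(cv2.resize(f[v0:v0+40,u0:u0+50],None,fx=k,fy=k,interpolation=cv2.INTER_CUBIC),alpha=1.8)
a=np.radians(77);ax=np.array([np.cos(a),np.sin(a),0]);l=np.array([-ax[1],ax[0],0]);M=np.array([562.8,3,62])
for t in(46,50,54):
    print(t,((proj(d,M+t*ax+18*l)[0]-[u0,v0]+.5)*k).round())
cv2.imwrite("pics/c8.png",e)
E
```

```text
46 [272. 356.]
50 [264. 344.]
54 [255. 332.]
```

View pics/c8.png

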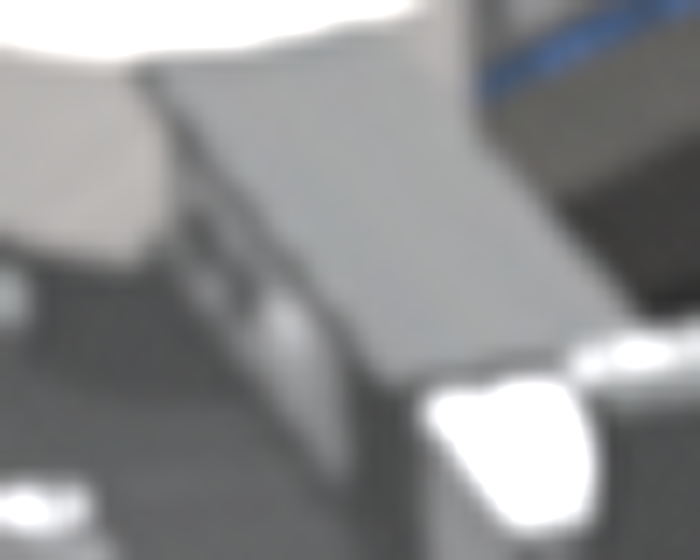

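```bash
python3 -c "
from plant import ctrl
print(ctrl.hand_in())"
```

```text
the job is handed in; nothing more can be done
None
```

The claw arm is in the empty sleeve, locked by its spring buttons as far as I can tell, and the job is handed in. It took about 16 s of the 61 s. No verdict was reported.

**How it went:**
- I gripped the arm over the rear half of the buttons and slid it in until the pads met the sleeve's mouth.
- I then regripped further back and pushed with about 6–8 N in small steps.
- At roughly 50 mm inside, the drag fell from about 6 N to 3.5 N, and the arm came to a firm stop. I pushed no harder than about 11 N there.
- I relieved the push, opened the gripper and moved it clear.

**Last checks:**
- **Locked both ways:** pulling back stopped it at about 9 N, with about 2.7 mm of play. Buttons sitting in the holes should give about 2.4 mm.
- **Left button:** the final side picture shows a bright dome where the left hole should be.
- **Right button:** no camera could see it. I infer it popped out from the drag drop and the two-way stop.
- **Released:** the gripper is open and well clear of the clamp, and the wrist reads only noise.
- **Neighbouring tools:** I felt no contact with them, but I did not measure their positions again at the end.

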